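# Break a glued phone display free and hold it just open

## Robot

A 6-joint arm with a two-finger parallel gripper is mounted at the origin on the work surface. World frame = base frame: x ahead of the robot, y to its left, z up, the work surface at z = 0. Lengths are in m, angles in degrees, forces in N, time in s.
With the tool pointing down it reaches from about 0.4 to 0.825 m from the base axis. Payload 7 kg.
Tool frame: the origin (TCP) lies midway between the tips of the shut fingers; the grasp point (between the pads) lies 19 mm behind it; z points along the fingers, y is the line along which they close (so a half turn about z gives the same grasp; the last joint's range is limited). The gripper opens to 88 mm and grips with 3 to 60 N. Pads are 19 mm wide; open, the fingers measure 130 mm over their backs; the gripper's body (78 mm by 193 mm) begins 47 mm behind the grasp point.
Start: joints at [93.512, 20.546, 0.682, 0, -70.136, -16.507], TCP at [0.152, 0.658, 0.227] pointing down, gripper open.
Joint ranges: [-176.03, 176.03], [-82.01, 121.73], [-58.28, 71.71], [-173.87, 95.51], [-174.79, -0.11], [-173.66, 173.66]. Speed limits (degrees/s): [136.94, 136.94, 172.46, 180, 180, 180].

## Interface

Orientations are given as [roll, pitch, yaw] about the fixed x, y, z axes, in that order (R = Rz(yaw) Ry(pitch) Rx(roll)).
In Python, from plant import ctrl, viewer, close_job gives the robot as it stands. The module is installed in compiled form; this text tells all that it offers.
- The arm moves only by the tool step_arm, never from a script. Its argument "moves" is a list that holds one entry, the list of rows, each a list of 5 numbers: the shift along the world's x, y, z in cm, then the turn about the world's z in rad, then the finger opening in cm, from 0 to 8.76. In form: [[[tx, ty, tz, twist, grip], ...]]. A call has 1 to 10 rows; each row shifts and turns the commanded pose from where the row before left it; what a row does not reach is not made up. A row lasts 1/10 s, in which the tool goes at most 50 mm and 8.59 degrees, less where a joint would pass 70% of its speed; a pose out of reach is approached as far as the arm can. A call with a gripper value outside its range is refused whole. The fingers move at their own pace and stop on an object; the grip force is fixed at half the most. Time passes only in rows, so rows that do not move let the fingers close. It gives the time, the measured TCP pose, the force, the opening and the grip force at its end, in the units of the state.
- ctrl.get_obs(): the state, without advancing time (a new reading comes with each control period).
- viewer.snapshot(name): name is "scene" or "side" or "wrist"; returns (picture, depth): 480x640x3 uint8, blue, green, red; 480x640 float32, m along the optical axis (not along the pixel's ray), 0 where there is no reading.
- viewer.camera_info(name): a dict with "camera_matrix" (3x3 intrinsics, pixels), "eye" and "orientation" of the camera in the world. Camera axes: x right, y down, z forward; pixel columns grow to the right and rows downward; lengths in m; the calibration is good to about 2 mm. A picture is of the moment at which its call begins: read the wrist's pose just before it. camera_info takes no time and is no camera call; for the wrist camera it gives the pose at the moment of the call.
- close_job(): hands the job in; it is judged then, once.
The state is a dict: "clock": time; "joint_pos": joint angles; "qvel": joint speeds; "tau": joint torques, N m; "tool_pos": TCP position; "orientation": TCP orientation; "force": force on the tool from outside, world axes, zero at the start; "moment": the same for the moment, N m; "opening": finger opening in m; "gripper_force": force on a finger pad.
Only numpy, scipy, OpenCV 4.12 (cv2) and the standard library are available. Lean on these libraries where they do the work, as an engineer would, in place of code of your own. Each camera call takes 0.05 s, during which the arm holds its last target. There are 200 camera calls.

## Task

Open the phone that is clamped in the holder: grip the suction handle that already sits on its display and pull up until the glued seal gives, so that the display swings up on its far end. Ease it to where its free edge stands about 2 cm above the phone's frame, never 4 cm or more, because the display's cables would tear. Finish while still gripping the handle and holding the display steady at that opening, and leave the other things on the bench where they are.

Things in the scene. Friction and masses are not known exactly. Their poses are not given: they have to be found in the camera images.
- holder: aluminium phone holder, immovable on the blue mat: plate 180 x 112 x 6 mm with two low jaws clamping the back half of a phone, 147 x 71.5 mm; a thumbscrew sticks out to 85 mm on its -y side. Origin: centre of its underside, on top of the 3 mm mat. x: from the display's free edge to its hinged end; z up. Phone frame top 22.5 mm, glass top 24.6 mm above the origin; nothing of the holder is higher.
- display (a joint): opening of the phone's display (glass plate, white rim, dark screen, 146 x 70.5 x 1.8 mm), rad: 0 shut, growing as the free edge rises (146 mm x sin: 0.137 is 20 mm). Stop at 0.7. The glued seal takes a straight upward pull of about 10 to 16 N at the handle, most of it at the start, none once the free edge is 5 mm up; then only the weight (90 g with the handle) is left and it drops shut if let go.
- free_edge (a point): middle of the display's free edge, half way through its thickness; it moves with the display, axes as the holder's when shut
- hinge_end (a point): middle of the display's hinged end, 146 mm from free_edge. The display turns about the level line along the holder's y axis 1.2 mm below this point.
- suction_handle: suction handle stuck on the display 34 mm from its free edge, midway across: dark rubber cup 42 mm wide, 13 mm high, with a stiff upright grey grip tab, 30 mm wide (x axis), 12 mm thick (y axis), 13 to 47 mm above the glass. Origin: on the glass under the cup's middle; z away from the glass. The tab stands turned up to 30 deg either way, twists only stiffly (0.35 N m), and never comes off.
- grip (a point): middle of the grip tab, 34 mm above the glass, axes as suction_handle; pinch it across its 12 mm (along y)
- spare_phone: bystander: another phone, dark, 147 x 72 x 8 mm, lying loose on the bench; origin at the centre of its underside
- screw_tray: bystander: white divided screw tray, 94 x 66 x 14 mm, loose; origin at the centre of its underside
- alcohol_pump: bystander: pale blue pump bottle with a metal top, 60 mm across, 110 mm high, loose; origin at the centre of its underside
- screwdriver: bystander: black-handled screwdriver, 150 mm long, 26 mm thick, lying loose; origin under its middle
Mind the look-alikes: they are no part of the job. Of the things that look like the holder, the smallest one is meant.

How it is judged (in metres and radians):
On the way, in this order (a step that is already met when the one before it is completed fails the run):
1. the suction handle is gripped while the display is still shut (contact force between the fingers and suction_handle above 1 N and value of joint display below 0.02 rad), for 0.1 s.
2. the seal is broken by pulling on the handle: the free edge is more than 6 mm up (contact force between the fingers and suction_handle above 0.3 N and value of joint display above 0.041 rad), for 0.1 s.
At the end, for the whole second after the job is handed in: The fingers still hold the suction handle (more than 0.3 N of contact), and the display stands still (under 0.06 rad/s) with its free edge 12 to 28 mm up (joint 0.082 to 0.193 rad) (value of joint display between 0.082 and 0.193 rad and velocity of joint display between -0.06 and 0.06 rad/s and contact force between the fingers and suction_handle above 0.3 N); the arm keeps its last pose, push and grip.
It fails at once if the display is opened too far: its free edge 40 mm up or more (0.278 rad), which tears its cables (value of joint display above 0.278 rad).
It fails at once if a bystander is moved by more than 25 mm (distance of any of spare_phone, screw_tray, alcohol_pump, screwdriver from where it was at the start of the episode above 0.025 m).
It also fails if it takes over 38 s, if anything falls off the work surface, if the arm or the gripper's body presses on something with over 40 N, if the wrist force passes 120 N, or if a joint passes its speed limit or range.

## Working session

There is one attempt and no reset: what is moved stays moved. The work goes in short steps, Python scripts to look and compute and a tool call to move; the robot and the scene stay as the last step left them, time stands still between calls to the robot, and variables do not carry over. Pictures are saved under pics/ and viewed, at most 10 in all, crops included, and the job is handed in when it is done.

Besides the shell and the picture viewer there is one more tool, called after "Request:" as name([rows], argument=value, ...), one row to a line, values as JSON. step_arm: Moves the arm, as the interface text tells. Its arguments: {"type":"object","properties":{"moves":{"type":"array","items":{"type":"array","items":{"type":"array","items":{"type":"number"}}}}},"required":["moves"]}

```bash
mkdir -p pics; cat > h.py <<'E'
import numpy as np, cv2
from plant import ctrl, viewer, close_job
from scipy.spatial.transform import Rotation as R
def cam(n):
    i=viewer.camera_info(n); return i
def shot(n,f):
    i=viewer.camera_info(n); p,d=viewer.snapshot(n); cv2.imwrite('pics/'+f+'.png',p); np.savez('pics/'+f+'.npz',p=p,d=d,K=i['camera_matrix'],eye=i['eye'],o=np.array(i['orientation']))
    return p,d,i
E
python3 - <<'E'
from h import *
print(ctrl.get_obs())
for n in('scene','wrist'):
    p,d,i=shot(n,n+'0'); print(i)
E
```

```text
{'clock': 0.0, 'joint_pos': array([ 9.35120205e+01,  2.05905367e+01,  6.33971198e-01, -2.23816827e-02,
       -7.01371659e+01, -1.65069277e+01]), 'qvel': array([-0.08955421, -0.01180405, -0.02307661, -0.04253362,  0.05657332,
       -0.02734809]), 'tau': array([ 2.09980186e-03, -5.82730114e+01,  2.93043441e+01,  6.99674428e+00,
        6.85954874e-03, -1.50661845e-04]), 'tool_pos': array([0.1516861 , 0.65721874, 0.22562723]), 'orientation': array([ 1.79904153e+02, -6.46176659e-03, -1.30025236e+01]), 'force': array([-0.70925607, -0.12318248, -0.66803532]), 'moment': array([ 0.01271255, -0.03875242,  0.00012495]), 'gripper_force': 0.0, 'opening': 0.08748758653438937}
{'camera_matrix': array([[612.3073966 ,   0.        , 324.23891247],
       [  0.        , 612.3073966 , 236.92295901],
       [  0.        ,   0.        ,   1.        ]]), 'eye': array([1.33612549, 0.19137548, 0.85341926]), 'orientation': array([-129.48645078,   -1.31749038,  101.74242234])}
{'camera_matrix': array([[417.72985387,   0.        , 318.14166774],
       [  0.        , 417.72985387, 240.88595559],
       [  0.        ,   0.        ,   1.        ]]), 'eye': array([0.22164832, 0.64125651, 0.38340993]), 'orientation': array([ 1.64514229e+02, -6.24693403e-02, -1.03014677e+02])}
```

View pics/scene0.png

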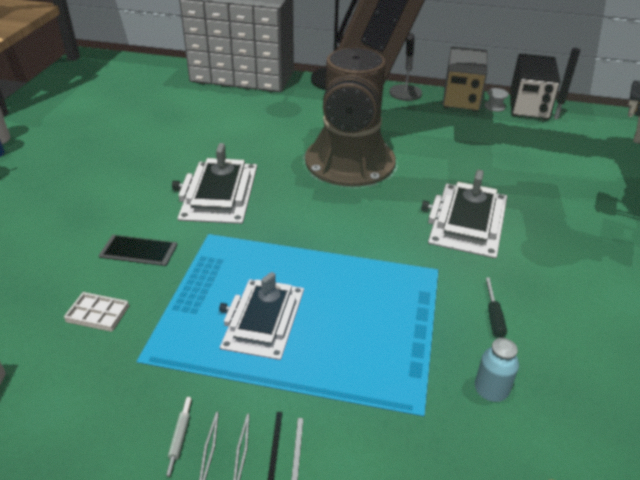

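View pics/wrist0.png

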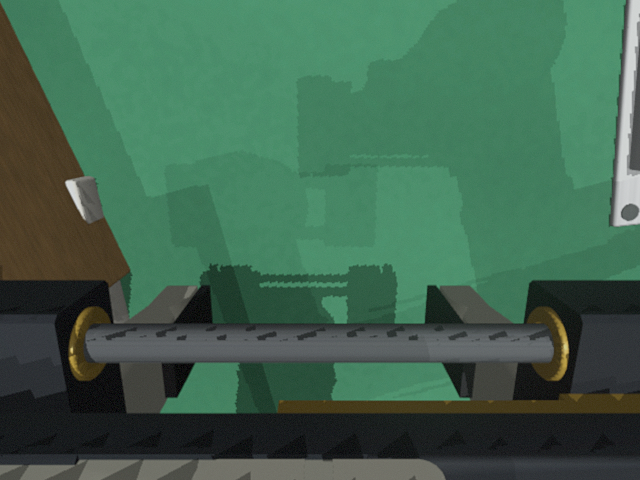

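The scene view shows the holder on the blue mat at about (265,315), with its grey tab at (268,285). Two look-alikes stand on the green at (218,190) and (470,215). The wrist view shows only bench.

```bash
cat >> h.py <<'E'
def cloud(d,K,eye,o):
    v,u=np.mgrid[:480,:640]; c=np.stack([(u-K[0,2])/K[0,0]*d,(v-K[1,2])/K[1,1]*d,d],-1)
    P=c@R.from_euler('xyz',o,degrees=True).as_matrix().T+eye
    P[d<=0]=np.nan; return P
E
python3 - <<'E'
from h import *
z=np.load('pics/scene0.npz'); P=cloud(z['d'],z['K'],z['eye'],z['o']); p=z['p']
for n,(u0,u1,v0,v1) in dict(mat=(215,310,268,360),left=(170,260,140,225),right=(418,512,168,255)).items():
    q=P[v0:v1,u0:u1].reshape(-1,3); g=p[v0:v1,u0:u1].reshape(-1,3).astype(int)
    w=(g.min(1)>165)&(q[:,2]<.06)
    box=cv2.minAreaRect(q[w][:,:2].astype(np.float32)); print(n,w.sum(),box)
    t=q[q[:,2]>.055]; print('tab',len(t),np.median(t,0),t.max(0),t.min(0), cv2.minAreaRect(t[:,:2].astype(np.float32)))
for uv in [(170,330),(300,380),(268,320),(497,310),(495,370),(140,250),(97,310)]: print(uv,P[uv[1],uv[0]])
E
```

```text
mat 2190 ((0.5831637382507324, -0.06934227794408798), (0.12846507132053375, 0.18039868772029877), 89.76868438720703)
tab 171 [ 0.54645477 -0.05996118  0.07004557] [ 0.55879024 -0.05044458  0.07796818] [ 0.52737762 -0.0722363   0.05529633] ((0.5433729290962219, -0.060385871678590775), (0.015147336758673191, 0.031002771109342575), 68.24745178222656)
left 1817 ((0.20374971628189087, -0.29019129276275635), (0.26114922761917114, 0.16731370985507965), 9.068587303161621)
tab 188 [ 0.17384195 -0.2812967   0.08320392] [ 0.18459972 -0.2747574   0.09707836] [ 0.13809828 -0.29534928  0.05547194] ((0.1616138219833374, -0.2847745716571808), (0.04649708792567253, 0.0172931719571352), 7.059270858764648)
right 2103 ((0.18139910697937012, 0.3012908697128296), (0.16075824201107025, 0.2409960925579071), 83.60594177246094)
tab 177 [0.14465846 0.31436853 0.08576369] [0.15456614 0.32498057 0.09689813] [0.11130086 0.30482108 0.05518254] ((0.13268566131591797, 0.3147050142288208), (0.017409181222319603, 0.04411284998059273), 83.07096099853516)
(170, 330) [ 0.64889106 -0.21989419  0.00307878]
(300, 380) [0.70709946 0.03856063 0.00532222]
(268, 320) [ 0.60774929 -0.0448575   0.02888371]
(497, 310) [0.48618047 0.36424066 0.02730334]
(495, 370) [0.67181762 0.34956906 0.07573536]
(140, 250) [ 0.46047511 -0.36426833  0.00981234]
(97, 310) [ 0.63847672 -0.36801877  0.01019126]
```

The holder on the mat is the smallest of the three. The tab is at about (0.545, -0.060), with its x axis at about -22° in the world. I'll move to just short of it.

Request:
step_arm([
  [[1.6,-3.45,0,0,8.7],[1.6,-3.45,0,0,8.7],[1.6,-3.45,0,0,8.7],[1.6,-3.45,0,0,8.7],[1.6,-3.45,0,0,8.7],[1.6,-3.45,0,0,8.7],[1.6,-3.45,0,0,8.7],[1.6,-3.45,0,0,8.7],[1.6,-3.45,0,0,8.7],[1.6,-3.45,0,0,8.7]],
])

```text
clock: 1.1
tool_pos: [0.312, 0.311, 0.2264]
orientation: [180.0, 0.0, -13.0]
force: [0.5, 0.5, -0.3]
opening: 0.087
gripper_force: 0.0
```

Request:
step_arm([
  [[1.6,-3.45,0,0,8.7],[1.6,-3.45,0,0,8.7],[1.6,-3.45,0,0,8.7],[1.6,-3.45,0,0,8.7],[1.6,-3.45,0,0,8.7],[1.6,-3.45,0,0,8.7],[1.6,-3.45,0,0,8.7],[1.6,-3.45,0,0,8.7],[1.6,-3.45,0,-0.08,8.7],[1.6,-3.45,0,-0.08,8.7]],
])

```text
clock: 2.1
tool_pos: [0.472, -0.0339, 0.2265]
orientation: [-180.0, 0.0, -22.3]
force: [0.6, 0.2, 0.6]
opening: 0.0869
gripper_force: 0.0
```

Request:
step_arm([
  [[0,0,0,0,8.7],[0,0,0,0,8.7],[0,0,0,0,8.7]],
])

```text
clock: 2.4
tool_pos: [0.4714, -0.032, 0.2264]
orientation: [180.0, 0.0, -22.1]
force: [0.2, -0.1, -0.1]
opening: 0.0872
gripper_force: 0.0
```

```bash
python3 - <<'E'
from h import *
o=ctrl.get_obs(); print(o['clock'],o['tool_pos'],o['orientation'],o['force'])
shot('wrist','wrist1')
E
```

```text
2.4 [ 0.47138269 -0.03198257  0.22635948] [ 1.79992996e+02  2.77084648e-02 -2.21247129e+01] [ 0.1849912  -0.08810424 -0.13077236]
```

View pics/wrist1.png

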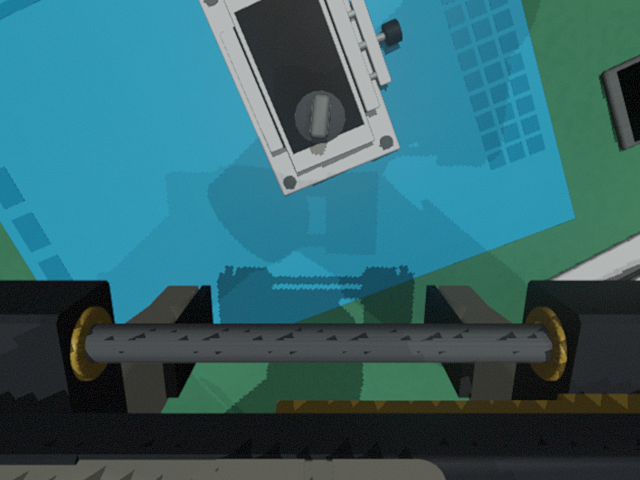

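The wrist view shows the tab at about (319,115), standing nearly upright in the image. The holder's near end is at about (340,165). Next I'll measure the tab from depth.

```bash
cat > m.py <<'E'
from h import *
import sys
def tab(f,u0,u1,v0,v1,zlo=.05):
    z=np.load(f'pics/{f}.npz'); P=cloud(z['d'],z['K'],z['eye'],z['o'])
    q=P[v0:v1,u0:u1].reshape(-1,3); top=np.nanpercentile(q[:,2],99)
    for lo in (zlo,top-.004):
        t=q[q[:,2]>lo]; print(len(t),'top',top,'mean',t.mean(0).round(4),'z',t[:,2].min(),cv2.minAreaRect(t[:,:2].astype(np.float32)), 'pca',np.degrees(np.arctan2(*np.linalg.svd(t[:,:2]-t[:,:2].mean(0),full_matrices=False)[2][0][::-1])))
if __name__=='__main__':
    tab('wrist1',285,355,80,160)
    z=np.load('pics/wrist1.npz'); P=cloud(z['d'],z['K'],z['eye'],z['o'])
    w=(z['p'].min(2)>130)&(P[...,2]<.03)&(P[...,2]>.004); w[:,420:]=0; w[210:]=0
    n,l,s,c=cv2.connectedComponentsWithStats(w.astype(np.uint8)); k=1+s[1:,4].argmax(); print(s[k], cv2.minAreaRect(P[l==k][:,:2].astype(np.float32)))
    print(P[60,290],P[185,289],P[143,387])
E
python3 m.py
```

```text
770 top 0.0749329499294737 mean [ 0.5435 -0.0628  0.0733] z 0.0681046526693238 ((0.5433992743492126, -0.0626690536737442), (0.013373532332479954, 0.029960893094539642), 62.43947982788086) pca 152.1484938236032
698 top 0.0749329499294737 mean [ 0.5436 -0.0628  0.0736] z 0.07093796792494927 ((0.5433725118637085, -0.06280353665351868), (0.012792283669114113, 0.03003356046974659), 60.70005798339844) pca 152.28718275136623
[  199     0   201   195 11886] ((0.5787417888641357, -0.0701073557138443), (0.17224520444869995, 0.127708300948143), 0.2775677740573883)
[ 0.59214689 -0.05701301  0.02744227] [ 0.49974654 -0.01527343  0.01030006] [ 0.50120245 -0.10890669  0.00997963]
```

Request:
step_arm([
  [[1.8,-0.8,-2,-0.05,8.7],[1.8,-0.8,-2,-0.055,8.7],[1.8,-0.8,-2,0,8.7],[1.8,-0.7,-2,0,8.7],[0,0,-2,0,8.7],[0,0,-1,0,8.7],[0,0,0,0,8.7],[0,0,0,0,8.7],[0,0,0,0,8.7]],
])

```text
clock: 3.35
tool_pos: [0.5444, -0.0628, 0.118]
orientation: [-179.9, -0.1, -28.1]
force: [0.6, 0.5, -0.5]
opening: 0.0871
gripper_force: 0.0
```

```bash
python3 - <<'E'
from h import *
shot('wrist','wrist2');shot('side','side2')
a=cv2.imread('pics/wrist2.png');b=cv2.imread('pics/side2.png')
cv2.imwrite('pics/c2.png',cv2.resize(np.hstack([a,b]),(800,300)))
E
```

```text
(no output)
```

View pics/c2.png

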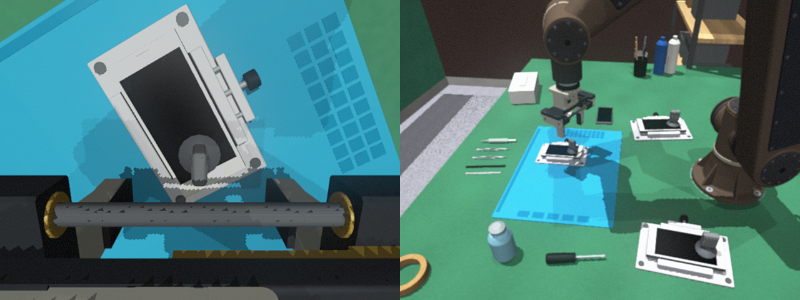

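The tab sits at (198,165) in the wrist half of the composite, midway between the fingers, so the aim is good. I'll go down and close.

Request:
step_arm([
  [[0,0,-2,0,8.7],[0,0,-2,0,8.7],[0,0,-1.5,0,8.7],[0,0,-1,0,8.7],[0,0,-0.7,0,8.7],[0,0,0,0,8.7],[0,0,0,0,8.7]],
])

```text
clock: 4.15
tool_pos: [0.5442, -0.0633, 0.0451]
orientation: [-180.0, -0.0, -28.2]
force: [0.2, 0.3, 0.0]
opening: 0.087
gripper_force: 0.0
```

Request:
step_arm([
  [[0,0,0,0,5],[0,0,0,0,3],[0,0,0,0,2],[0,0,0,0,1],[0,0,0,0,0.5],[0,0,0,0,0],[0,0,0,0,0],[0,0,0,0,0],[0,0,0,0,0],[0,0,0,0,0]],
])

```text
clock: 5.15
tool_pos: [0.5438, -0.0633, 0.0445]
orientation: [-180.0, -0.0, -28.2]
force: [1.8, 2.4, -0.7]
opening: 0.0128
gripper_force: 2.4
```

Request:
step_arm([
  [[0,0,0,0,0],[0,0,0,0,0],[0,0,0,0,0],[0,0,0,0,0],[0,0,0,0,0]],
])

```text
clock: 5.65
tool_pos: [0.544, -0.0631, 0.0446]
orientation: [-180.0, -0.0, -28.2]
force: [0.5, 5.3, -0.9]
opening: 0.0117
gripper_force: 30.0
```

Request:
step_arm([
  [[0,0,0.1,0,0],[0,0,0.1,0,0],[0,0,0,0,0],[0,0,0,0,0]],
])

```text
clock: 6.05
tool_pos: [0.544, -0.063, 0.0454]
orientation: [-180.0, 0.0, -28.2]
force: [6.2, 3.9, -15.2]
opening: 0.0117
gripper_force: 30.0
```

Gripped at 30 N, and the pull is already building. I'll ease up along the arc.

Request:
step_arm([
  [[0.02,0,0.05,0,0],[0.02,0,0.05,0,0],[0,0,0,0,0],[0.02,0,0.05,0,0],[0.02,0,0.05,0,0],[0,0,0,0,0],[0,0,0,0,0]],
])

```text
clock: 6.75
tool_pos: [0.5448, -0.0631, 0.0479]
orientation: [-180.0, 0.0, -28.2]
force: [5.4, 3.9, -8.8]
opening: 0.0117
gripper_force: 30.0
```

Request:
step_arm([
  [[0.02,0,0.05,0,0],[0.02,0,0.05,0,0],[0.02,0,0.05,0,0],[0.02,0,0.05,0,0],[0,0,0,0,0],[0,0,0,0,0],[0,0,0,0,0]],
])

```text
clock: 7.45
tool_pos: [0.5454, -0.0632, 0.0499]
orientation: [180.0, 0.0, -28.2]
force: [4.8, 3.8, -7.8]
opening: 0.012
gripper_force: 30.0
```

Request:
step_arm([
  [[0.04,0,0.1,0,0],[0.04,0,0.1,0,0],[0.04,0,0.1,0,0],[0.04,0,0.1,0,0],[0.04,0,0.1,0,0],[0,0,0,0,0],[0,0,0,0,0]],
])

```text
clock: 8.15
tool_pos: [0.5471, -0.0632, 0.0547]
orientation: [180.0, 0.1, -28.2]
force: [3.7, 5.2, -9.5]
opening: 0.0121
gripper_force: 30.0
```

```bash
cat > s.py <<'E'
from h import *
import sys
k=sys.argv[1]
print(ctrl.get_obs()['force'])
shot('wrist','wrist'+k);shot('scene','scene'+k);shot('side','side'+k)
a=cv2.imread(f'pics/wrist{k}.png')[:300,100:500];b=cv2.imread(f'pics/scene{k}.png')[250:370,190:350]
cv2.imwrite(f'pics/c{k}.png',np.hstack([a,cv2.resize(b,(400,300))]))
E
python3 s.py 3
```

```text
[ 3.65986162  5.20275227 -9.46606912]
```

View pics/c3.png

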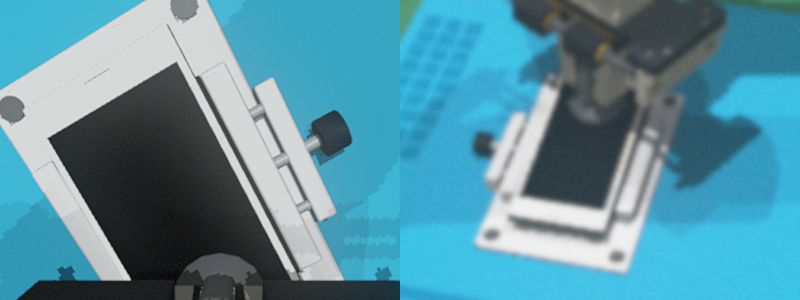

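The left half shows the dark screen from the wrist camera, and the right half shows the handle held. I'll measure the screen's tilt by plane fitting, against the shut state.

```bash
cat > t.py <<'E'
from h import *
import sys
for f in sys.argv[1:]:
    z=np.load(f'pics/{f}.npz'); P=cloud(z['d'],z['K'],z['eye'],z['o']); g=z['p'].max(2)
    w=(g<70)&(P[...,0]>.56)&(P[...,0]<.66)&(abs(P[...,1]+.066)<.025)&(P[...,2]>.015)&(P[...,2]<.055)
    q=P[w]
    for _ in range(3):
        A=np.c_[q[:,:2],np.ones(len(q))]; c=np.linalg.lstsq(A,q[:,2],rcond=None)[0]; r=abs(A@c-q[:,2]); q=q[r<2*np.median(r)+1e-4]
    print(f,len(q),'tilt',-np.arctan(c[0]).round(4),'y',c[1].round(4),'z at .56,.64',(c@[.56,-.066,1]).round(4),(c@[.64,-.066,1]).round(4))
E
python3 t.py scene0 wrist1 wrist2 wrist3 scene3 side2 side3
```

```text
scene0 338 tilt 0.0011 y -0.0033 z at .56,.64 0.0284 0.0283
wrist1 4933 tilt 0.0011 y 0.0009 z at .56,.64 0.0272 0.0272
wrist2 8912 tilt 0.001 y -0.0002 z at .56,.64 0.0273 0.0273
wrist3 16264 tilt 0.0901 y 0.0005 z at .56,.64 0.0359 0.0286
scene3 491 tilt 0.0926 y -0.004 z at .56,.64 0.0366 0.0292
side2 254 tilt 0.0054 y 0.0106 z at .56,.64 0.0271 0.0267
side3 254 tilt 0.0882 y 0.0115 z at .56,.64 0.0355 0.0284
```

The display is open at 0.090 rad, with no sign of slip. I'll rise 5 mm more.

Request:
step_arm([
  [[0.05,0,0.1,0,0],[0.05,0,0.1,0,0],[0.05,0,0.1,0,0],[0.05,0,0.1,0,0],[0.05,0,0.1,0,0],[0,0,0,0,0],[0,0,0,0,0],[0,0,0,0,0],[0,0,0,0,0],[0,0,0,0,0]],
])

```text
clock: 9.3
tool_pos: [0.549, -0.0632, 0.0594]
orientation: [179.9, 0.1, -28.2]
force: [3.7, 4.4, -8.2]
opening: 0.0128
gripper_force: 30.0
```

```bash
python3 s.py 4; python3 t.py wrist4 scene4
```

```text
[ 3.72872507  4.44112456 -8.190228  ]
wrist4 15845 tilt 0.1331 y 0.0002 z at .56,.64 0.04 0.0293
scene4 523 tilt 0.1294 y -0.0059 z at .56,.64 0.0404 0.03
```

Request:
step_arm([
  [[0,0,0,0,0],[0,0,0,0,0],[0,0,0,0,0],[0,0,0,0,0],[0,0,0,0,0],[0,0,0,0,0],[0,0,0,0,0],[0,0,0,0,0],[0,0,0,0,0],[0,0,0,0,0]],
])

```text
clock: 10.45
tool_pos: [0.549, -0.0633, 0.0594]
orientation: [179.9, 0.1, -28.2]
force: [3.1, 5.1, -8.4]
opening: 0.0127
gripper_force: 30.0
```

```bash
python3 s.py 5; python3 t.py wrist5 scene5
```

```text
[ 3.10921717  5.05811312 -8.35491878]
wrist5 15570 tilt 0.1326 y 0.001 z at .56,.64 0.04 0.0293
scene5 494 tilt 0.128 y 0.0061 z at .56,.64 0.0406 0.0303
```

It holds steady at about 0.132 rad (about 19 mm), so I'm handing it in.

```bash
python3 -c "
from plant import close_job
print(close_job())"
```

```text
the job is handed in; nothing more can be done
None
```

The display is open and the job is handed in: the free edge stands about 19 mm up (measured 0.13 rad) and steady, with the handle still gripped at 30 N; the hand-in returned no verdict.

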